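# Lock the sharpening stone into the sloped rest

### The job

Lay the sharpening stone, orange face up, along the narrow sloped rail of the green rest and slide it gently down the slope into the foot pocket until its end butts squarely against the brass stop, wherever that is set; lean on it there lightly for a moment (about 5 N) so that it is truly home. Then swing the red lever fully shut over the stone. Do not ram the stone, and leave the other things on the bench where they are.

Things in the scene. Friction and masses are not known exactly. Their poses are not given: they have to be found in the camera images.
- stone: Loose sharpening stone, a block 130 x 36 x 20 mm (its x, y, z), about 0.22 kg, orange upper half on a dark grey lower half; starts lying flat on the bench, orange up. Origin: centre of its underside. Either end may go downhill.
- bed: Bed of the fixed green rest: a wooden rail 26 mm wide, sloped 20 deg, from x = -88 to +72 mm. Frame tilted with it: x uphill (away from the robot, within 20 deg), y across, z square out of its upper face. Origin: on that face's centre line, 75 mm above the bench. Base plate 160 x 90 x 12 mm. Steel cheeks 11 mm high, inner faces at y = +-20 mm, x = -88 to -38, flare out to x = -26 (60 wide).
- foot: Fixed bracket at the rail's low end, carrying a brass stop block (38 wide, 12.5 mm high) on a screw. Origin: on the rail at bed x = -88 mm; axes as bed. The stop's uphill face is set anew each time between 23 and 41 mm uphill of this origin and is not reported: see it or feel for it. So the home stone's centre is at bed x = 0 to +18 mm. The stop is stiff; the stone does not slide by itself.
- lever_axis (a point): Hinge of the red lever, at bed x = 62, y = +34, z = 26 mm; axis along bed z; axes as bed. Its post and hub are 8 mm in radius, up to 30 mm above the rail face, beside the stone. The arm is 12 mm wide, from 22.5 to 30 mm above the rail face, so it passes 2.5 mm over a stone that lies flat, wherever the stop is set; a stone that is not flat blocks it.
- lever (a joint): Angle of the red lever about bed z through point lever_axis. 0 = fully shut (end stop), arm across the rail and over the stone, towards bed -y. It grows counter-clockwise seen from above as it opens; at 1.57 the arm points straight uphill. Starts open, 1.45 to 1.75; limit 1.8. Light friction, 0.06 N m (1 N at the knob); it stays where it is left.
- lever_knob (a point): Grip point on the lever's black upright knob: a pin 14 mm in diameter along bed z, standing 30 to 60 mm above the rail face, on the end of the arm; this point is on its axis at 48 mm. At lever angle q it lies at bed x = 62 + 62 sin q, y = 34 - 62 cos q (mm). Free to grip from above, along the bed's normal, at every angle.
- wax: Bystander: loose green wax block 90 x 34 x 22 mm. Origin: centre of underside.
- jar: Bystander: amber jar with brass cap, 42 mm in diameter, 50 mm high. Origin: centre of underside.
- tumbler: Bystander: glass tumbler, rim 72 mm across, 85 mm high. Origin: centre of underside.
- hammer: Bystander: hammer 220 mm long, lying along its x.
- brush: Bystander: brush 170 mm long, lying along its x.
- drillblock: Bystander: dark wooden block with holes, 100 x 55 x 28 mm. Origin: centre of underside.
- dish: Bystander: blue dish 90 mm across, 30 mm high. Origin: centre of underside.
Mind the look-alikes: they are no part of the job. Leave any purple look-alike of the stone alone.

How it is judged:
On the way:
1. the stone lies flat on the rail in the foot pocket, orange up, and leans on the stop with over 2.5 N while the lever is still open (x of stone in the frame of bed between -0.003 and 0.021 m and y of stone in the frame of bed between -0.006 and 0.006 m and z of stone in the frame of bed between -0.003 and 0.003 m and angle between the z axis of stone and the z axis of bed, either way round below 0.06 rad and angle between the x axis of stone and the x axis of bed, either way round below 0.1 rad and angle between stone's own z axis and vertical below 0.6 rad and value of joint lever above 0.9 rad and contact force between stone and foot above 2.5 N), for 0.2 s.
At the end, for the whole second after the job is handed in: The stone rests on the rail orange face up, still touching the stop: its underside centre between -3 and 21 mm along the rail, within 6 mm of its centre line and 3 mm in height, flat on the rail within 0.06 rad and in line within 0.1 rad, at rest, and the lever is within 0.08 rad of fully shut (x of stone in the frame of bed between -0.003 and 0.021 m and y of stone in the frame of bed between -0.006 and 0.006 m and z of stone in the frame of bed between -0.003 and 0.003 m and angle between the z axis of stone and the z axis of bed, either way round below 0.06 rad and angle between the x axis of stone and the x axis of bed, either way round below 0.1 rad and angle between stone's own z axis and vertical below 0.6 rad and contact force between stone and foot above 0.02 N and linear speed of stone below 0.01 m/s and value of joint lever below 0.08 rad).
It fails at once if the stone is rammed against the foot stop with more than 30 N (contact force between stone and foot above 30 N).
It fails at once if the stone is rammed or pressed against the bed with more than 60 N (contact force between stone and bed above 60 N).
It fails at once if a bystander is moved by more than 20 mm (distance of any of wax, jar, tumbler, hammer, brush, drillblock, dish from where it was at the start of the episode above 0.02 m).
It also fails if it takes over 67 s, if anything falls off the work surface, if the arm or the gripper's body presses on something with over 40 N, if the wrist force passes 120 N, or if a joint passes its speed limit or range.

### The arm

A 6-joint arm with a two-finger parallel gripper is mounted at the origin on the work surface. World frame = base frame: x ahead of the robot, y to its left, z up, the work surface at z = 0. Lengths are in m, angles in rad, forces in N, time in s.
With the tool pointing down it reaches from about 0.35 to 1 m from the base axis. Payload 7.1 kg.
Tool frame: the origin (TCP) lies between the finger pads; the fingertips stand 22 mm ahead of it and the grasp point (between the pads) lies 3 mm ahead of it; z points along the fingers, y is the line along which they close (so a half turn about z gives the same grasp; the last joint's range is limited). The gripper opens to 85 mm and grips with 20 to 120 N. Pads are 22 mm wide; open, the fingers measure 114 mm over their backs; the gripper's body (76 mm by 85 mm) begins 54 mm behind the grasp point. The pads swing forward as they close: fully open they stand 13 mm farther back than shut.
Start: joints at [1.226, 0.423, 1.63, -0, 1.089, -0.019], TCP at [0.2, 0.592, 0.253] pointing down, gripper open.
Joint ranges: [-3, 3], [-0.9, 2.11], [0.09, 2.58], [-1.31, 4.45], [0.11, 2.69], [-2.54, 2.54]. Speed limits (rad/s): [2.39, 2.39, 3.01, 3.14, 3.14, 3.14].

### API

Orientations are given as a rotation vector (axis times angle).
In Python, from rig import manip gives the robot as it stands. The module is installed in compiled form; this text tells all that it offers. Calls block until the motion is done:
- manip.move_to(position, orientation): joint-space move of the TCP to a pose.
- manip.servo_line(position, orientation=None, rate=0.15): straight line of the TCP; orientation=None keeps the orientation; rate is the mean speed in m/s.
- manip.set_joints(angles): joint-space move.
- manip.command_gripper(opening, f_grip=None): finger opening in m; f_grip is the grip in N (None keeps the last); returns when the fingers have stopped.
- manip.hold(seconds).
- manip.solve_ik(position, orientation): joint angles nearest the present ones, or None.
- manip.camera(name): name is "scene" or "top"; returns a dict with "image" (400x640x3 uint8, red, green, blue), "fx", "fy", "cx", "cy" (pixels), "cam_to_world" (4x4, takes a point from camera to world coordinates). Camera axes: x right, y down, z forward; pixel columns grow to the right and rows downward; lengths in m; the calibration is good to about 2 mm. A picture is of the moment at which its call begins. There is no depth.
A pose or a line that the arm cannot do raises manip.IKError and nothing moves.
- manip.sign_off(): hands the job in; it is judged then, once.
Readings, each from a call of its own:
- manip.get_time(): time.
- manip.get_joint_positions(): joint angles.
- manip.get_joint_vel(): joint speeds.
- manip.get_tau(): joint torques, N m.
- manip.get_position(): TCP position.
- manip.get_ee_rot(): TCP orientation.
- manip.get_contact_force(): force on the tool from outside, world axes, zero at the start.
- manip.get_torque(): the same for the moment, N m.
- manip.get_width(): finger opening in m.
- manip.get_grip_force(): force on a finger pad.
Only numpy, scipy, OpenCV 4.12 (cv2) and the standard library are available. Lean on these libraries where they do the work, as an engineer would, in place of code of your own. Each camera call takes 0.05 s, during which the arm holds its last target. There are 200 camera calls.

## Working session

There is one attempt and no reset: what is moved stays moved. The work goes in short steps, each a Python script; the robot and the scene stay as the last script left them, time stands still between calls to the robot, and variables do not carry over. Pictures are saved under pics/ and viewed, at most 10 in all, crops included, and the job is handed in when it is done.

```bash
mkdir -p pics
cat > h.py <<'E'
import numpy as np, cv2
from scipy.spatial.transform import Rotation as R
from rig import manip
def shot(n,f):
    c=manip.camera(n); cv2.imwrite(f,c["image"][:,:,::-1]); np.savez(f[:-4]+'.npz',**c); return c
def ray(c,u,v,z):
    T=np.array(c["cam_to_world"]); d=T[:3,:3]@np.array([(u-c["cx"])/c["fx"],(v-c["cy"])/c["fy"],1]); o=T[:3,3]
    return o+d*(z-o[2])/d[2]
def proj(c,p):
    T=np.linalg.inv(np.array(c["cam_to_world"])); q=T[:3,:3]@np.array(p)+T[:3,3]
    return np.array([c["fx"]*q[0]/q[2]+c["cx"],c["fy"]*q[1]/q[2]+c["cy"]])
E
python3 - <<'E'
from h import *
for n in("scene","top"):
    c=shot(n,f"pics/{n}0.png"); print(n,c["fx"],c["cx"],c["cy"],np.round(c["cam_to_world"],3).tolist())
print(manip.get_time())
E
```

```text
scene 458.7110272574792 311.7118839091189 200.61289833285016 [[0.52, 0.54, -0.662, 1.429], [0.854, -0.328, 0.403, -0.526], [0.001, -0.775, -0.632, 0.909], [0.0, 0.0, 0.0, 1.0]]
top 407.71268453894777 315.8524396275997 199.44233785608574 [[0.01, -0.996, 0.094, 0.455], [-1.0, -0.011, -0.01, -0.003], [0.011, -0.094, -0.996, 1.27], [0.0, 0.0, 0.0, 1.0]]
0.1
```

View pics/top0.png

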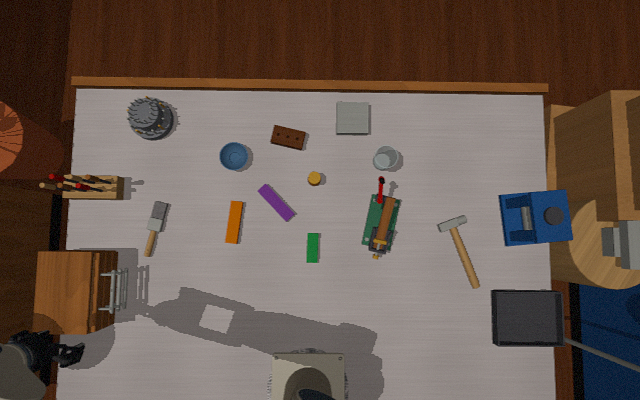

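View pics/scene0.png

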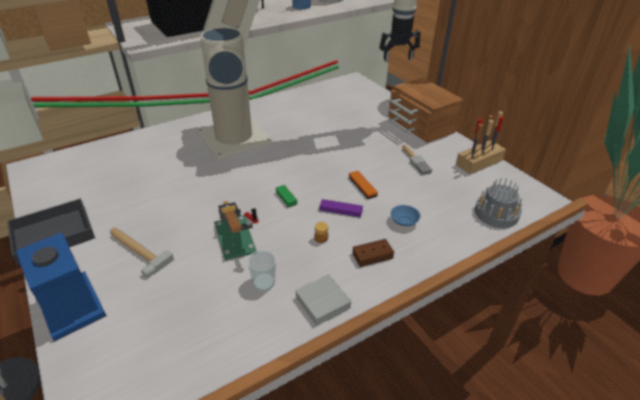

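The top view shows the orange stone at about (235,222), the purple look-alike at (276,202), and the rest at (381,222) with the red lever pointing uphill to (381,180). The scene view has the stone at (363,184) and the rest at (235,228). I'll segment these and enlarge the rest.

Run:
```python
from h import *
c=dict(np.load("pics/top0.npz")); s=dict(np.load("pics/scene0.npz"))
a=cv2.resize(c["image"][170:270,340:420],None,fx=5,fy=5,interpolation=cv2.INTER_CUBIC)
b=cv2.resize(s["image"][190:270,200:280],None,fx=5,fy=5,interpolation=cv2.INTER_CUBIC)
o=np.zeros((500,800,3),np.uint8);o[:,:400]=a;o[:400,400:]=b
cv2.imwrite("pics/crop0.png",o[:,:,::-1])
hsv=cv2.cvtColor(c["image"],cv2.COLOR_RGB2HSV)
m=cv2.inRange(hsv,(8,180,150),(22,255,255)); m[:190]=0;m[260:]=0;m[:,:215]=0;m[:,255:]=0
r=cv2.minAreaRect(cv2.findNonZero(m)); bx=cv2.boxPoints(r)
P=np.array([ray(c,u,v,.02) for u,v in bx]); print(r,np.round(P,4).tolist(),P.mean(0),[np.linalg.norm(P[i]-P[i-1]) for i in range(4)])
m=cv2.inRange(hsv,(60,100,40),(90,255,200)); m[:180]=0;m[270:]=0;m[:,:350]=0;m[:,410:]=0
r=cv2.minAreaRect(cv2.findNonZero(m)); bx=cv2.boxPoints(r)
P=np.array([ray(c,u,v,.012) for u,v in bx]); print(r,np.round(P,4).tolist(),P.mean(0),[np.linalg.norm(P[i]-P[i-1]) for i in range(4)])
```

```text
((233.39004516601562, 221.77001953125), (10.60660171508789, 42.14356231689453), 8.130101203918457) [[0.44, 0.2581, 0.02], [0.5677, 0.2438, 0.02], [0.5634, 0.2114, 0.02], [0.4358, 0.2261, 0.02]] [0.50171659 0.23484902 0.02      ] [np.float64(0.03227761564185225), np.float64(0.1284255595587109), np.float64(0.032593130502470834), np.float64(0.1284133993604827)]
((380.6121520996094, 221.8097381591797), (28.21658706665039, 50.07746124267578), 12.094757080078125) [[0.4396, -0.1584, 0.012], [0.5912, -0.1911, 0.012], [0.5737, -0.2769, 0.012], [0.4224, -0.2432, 0.012]] [ 0.50672402 -0.21741569  0.012     ] [np.float64(0.08654405824266859), np.float64(0.1551443244973685), np.float64(0.08754877581327052), np.float64(0.15506865734369052)]
```

View pics/crop0.png

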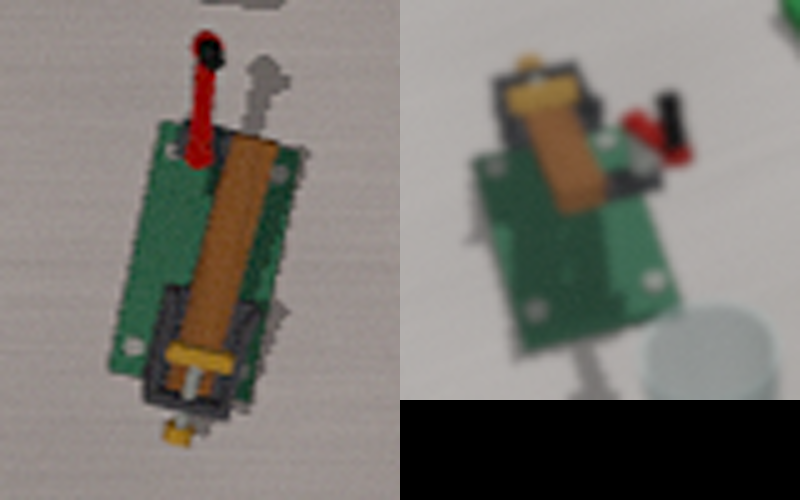

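The enlarged crop shows the rail's uphill corners at about (232,137) and (277,142) in the left panel, the brass stop's rail-side edge at about (168,342)–(235,355), and the knob top at (208,48). I'll fit the bed pose from both views.

```bash
cat > fit.py <<'E'
from h import *
from scipy.optimize import least_squares
c=dict(np.load("pics/top0.npz")); s=dict(np.load("pics/scene0.npz"))
f=lambda U,V,ou,ov:np.array([(U+.5)/5-.5+ou,(V+.5)/5-.5+ov])
t=lambda U,V:f(U,V,340,170); e=lambda U,V:f(U-400,V,200,190)
def bedT(x,y,yaw):
    return (R.from_euler('z',yaw)*R.from_euler('y',-np.radians(20))).as_matrix(),np.array([x,y,.075])
obs=[(c,t(232,137),lambda q,S:(72,13,0)),(c,t(277,142),lambda q,S:(72,-13,0)),
(c,t(166,343),lambda q,S:(S-88,19,0)),(c,t(235,356),lambda q,S:(S-88,-19,0)),
(c,t(208,50),lambda q,S:(62+62*np.sin(q),34-62*np.cos(q),60)),
(s,e(567,212),lambda q,S:(72,-13,0)),(s,e(607,203),lambda q,S:(72,13,0)),
(s,e(510,114),lambda q,S:(S-88,-19,0)),(s,e(578,104),lambda q,S:(S-88,19,0)),
(s,e(668,98),lambda q,S:(62+62*np.sin(q),34-62*np.cos(q),60))]
def res(p):
    M,o=bedT(*p[:3]); return np.concatenate([proj(k,M@(np.array(g(p[3],p[4]))/1000)+o)-uv for k,uv,g in obs])
E
python3 - <<'E'
from fit import *
r=least_squares(res,[.5,-.217,-.21,1.6,32],x_scale=[.01,.01,.1,.1,5],loss='soft_l1')
print(r.x,np.round(res(r.x).reshape(-1,2),1).tolist()); np.save('bed.npy',r.x)
hsv=cv2.cvtColor(s["image"],cv2.COLOR_RGB2HSV)
m=cv2.inRange(hsv,(5,170,120),(16,255,255));m[:165]=0;m[205:]=0;m[:,:340]=0;m[:,390:]=0
q=cv2.minAreaRect(cv2.findNonZero(m));print(q)
print(np.mean([ray(s,u,v,.017) for u,v in cv2.boxPoints(q)],0), proj(s,(.5017,.2348,.018)))
E
```

```text
[ 0.51010108 -0.22045048 -0.19543789  1.73713713 24.22545213] [[0.8, -1.5], [0.6, -0.7], [1.1, 0.2], [-0.1, 0.2], [1.3, 0.9], [-0.6, -2.8], [1.2, -3.3], [0.8, 0.7], [0.3, -0.2], [1.1, -0.2]]
((362.5, 183.49998474121094), (31.11269760131836, 8.485280990600586), 45.0)
[0.50210707 0.22915203 0.017     ] [363.54725723 182.27807265]
```

```bash
cat >> fit.py <<'E'
obs+=[(c,t(199,153),lambda q,S:(62,34,30)),(c,t(165,287),lambda q,S:(-26,30,11)),(c,t(260,302),lambda q,S:(-26,-30,11))]
W=np.ones((len(obs),2)); W[[5,6]]=0; W[[0,1],1]=.3
E
python3 - <<'E'
from fit import *
r=least_squares(lambda p:res(p)*W.ravel(),[.5,-.217,-.21,1.6,32],x_scale=[.01,.01,.1,.1,5],loss='soft_l1')
print(r.x,np.round(res(r.x).reshape(-1,2),1).tolist()); np.save('bed.npy',r.x)
M,o=bedT(*r.x[:3])
for cam in(c,s):
  im=cam["image"].copy(); 
  k=6; u0,v0=(340,170) if cam is c else (200,190)
  im=cv2.resize(im[v0:v0+95,u0:u0+66],None,fx=k,fy=k,interpolation=cv2.INTER_CUBIC)
  S=r.x[4]-88;q=r.x[3]
  for L in([(72,13,0),(72,-13,0),(-88,-13,0),(-88,13,0)],[(S,19,0),(S,-19,0),(S,-19,12.5),(S,19,12.5)],[(-88,20,11),(-38,20,11),(-26,30,11)],[(-88,-20,11),(-38,-20,11),(-26,-30,11)],[(62,34,30),(62+62*np.sin(q),34-62*np.cos(q),30),(62+62*np.sin(q),34-62*np.cos(q),60)]):
    p=np.array([(proj(cam,M@(np.array(a)/1000)+o)-(u0,v0)+.5)*k-.5 for a in L]).astype(int)
    cv2.polylines(im,[p.reshape(-1,1,2)],len(L)==4,(255,255,0),1)
  if cam is c: A=im
  else: cv2.imwrite("pics/ov.png",np.hstack([A,im])[:,:,::-1])
E
```

```text
[ 0.51072502 -0.21891924 -0.18400549  1.69364557 23.77156692] [[0.0, -1.7], [-0.1, -1.0], [0.8, 0.3], [-0.5, 0.1], [1.3, 0.8], [0.4, -2.9], [2.2, -3.5], [1.1, 0.7], [0.6, -0.3], [1.2, -0.2], [-0.3, -0.5], [0.5, -0.1], [1.6, 0.9]]
```

View pics/ov.png

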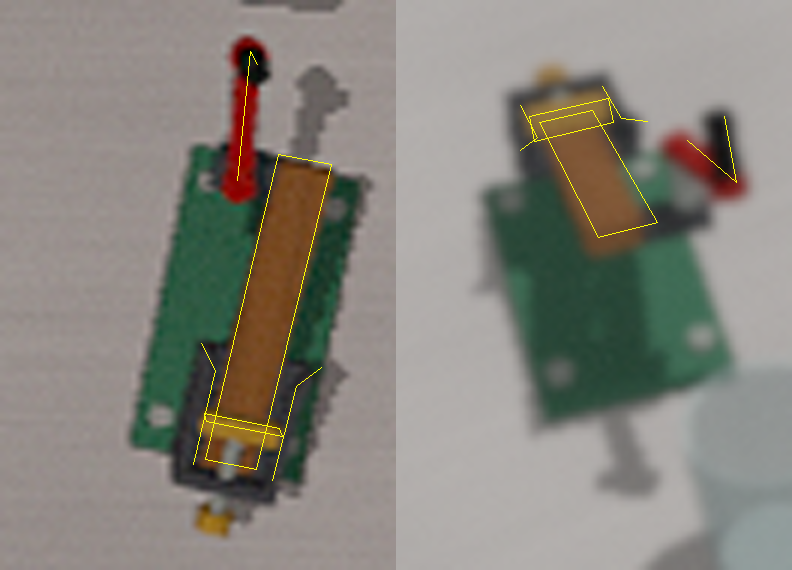

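Overlay fits within about 1–1.5 px; the rail's low end sits about 1 px further left, so yaw is close to -0.207, which agrees with the base plate. The stop is set low, with S around 24 mm. Now I'll pick the stone and hover over the bed.

```bash
cat >> h.py <<'E'
BO=np.array([.511,-.2187,.075]); YAW=-.207
BM=(R.from_euler('z',YAW)*R.from_euler('y',-np.radians(20))).as_matrix()
B=lambda x,y,z: BM@(np.array([x,y,z])/1000)+BO      # bed mm -> world
b=lambda p: BM.T@(np.array(p)-BO)*1000
bf=lambda n=4: BM.T@np.mean([manip.get_contact_force() for _ in range(n)],0)
def ori(Mb,sgn,yaw=0): # tool z=-bed z, y=sgn*bed y, turned by yaw about bed z
    M=np.column_stack([-sgn*Mb[:,0],sgn*Mb[:,1],-Mb[:,2]])
    return (R.from_rotvec(Mb[:,2]*yaw)*R.from_matrix(M)).as_rotvec()
E
python3 - <<'E'
from h import *
Z=R.from_euler('z',-.113).as_matrix()
p=np.array([.502,.2345,0])+Z@[-.006,0,0]
for s in(1,-1):
    print(s,[np.round(v,2) if v is not None else None for v in (manip.solve_ik(p+[0,0,.027],ori(Z,s)),manip.solve_ik(B(36,0,30),ori(BM,s)),manip.solve_ik(B(124,34,60),ori(BM,s,.785)),manip.solve_ik(B(62,-28,60),ori(BM,s,.785)))])
E
```

```text
1 [array([ 0.42,  0.67,  1.9 ,  0.  ,  0.58, -1.04]), array([-0.46,  0.48,  2.03,  0.28,  0.31, -2.07]), None, None]
-1 [array([0.42, 0.67, 1.9 , 0.  , 0.58, 2.1 ]), array([-0.46,  0.48,  2.03,  0.28,  0.31,  1.07]), array([-0.37,  0.45,  1.86,  0.11,  0.49,  0.54]), array([-0.5 ,  0.43,  1.97,  0.25,  0.42,  0.28])]
```

Run:
```python
from h import *
Z=R.from_euler('z',-.113).as_matrix(); o=ori(Z,-1)
p=np.array([.502,.2345,0])+Z@[-.006,0,0]
manip.command_gripper(.06,30)
manip.move_to(p+[0,0,.12],o); manip.servo_line(p+[0,0,.027],rate=.12)
print(manip.get_contact_force())
manip.command_gripper(.03,35); print("w",manip.get_width(),manip.get_grip_force())
manip.servo_line(p+[0,0,.2],rate=.15); print(manip.get_contact_force(),manip.get_width(),manip.get_time())
manip.move_to(B(36,0,90),ori(BM,-1)); print(b(manip.get_position()),manip.get_contact_force(),manip.get_time())
a=shot("top","pics/t1.png")["image"];s=shot("scene","pics/s1.png")["image"]
cv2.imwrite("pics/v1.png",np.hstack([cv2.resize(i,None,fx=5,fy=5,interpolation=cv2.INTER_CUBIC) for i in(a[170:270,340:420],s[170:270,190:270])])[:,:,::-1])
```

```text
[ 0.27958869 -0.09861116  0.06254578]
w 0.035271141232103266 35.90766079723835
[-0.01630498 -0.94179959 -2.33246316] 0.03487726410794271 4.8833
[36.19457336  0.69870181 89.92289952] [-0.21839448 -0.44934326 -1.54381592] 6.55
```

View pics/v1.png

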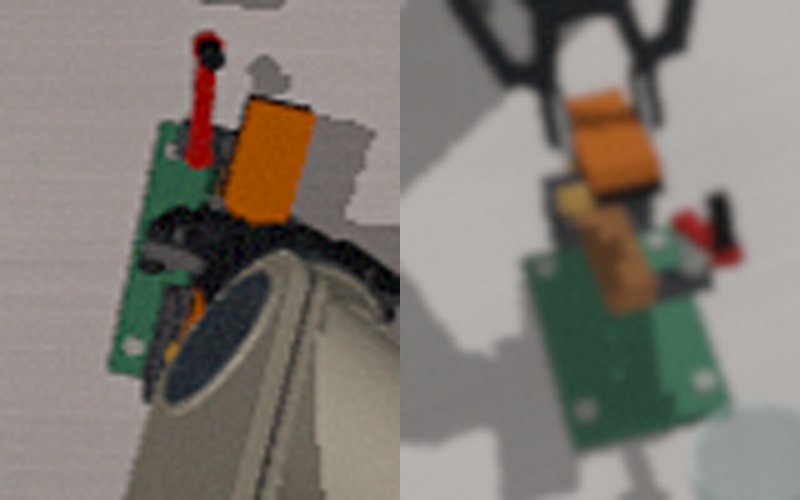

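The stone is held flat, orange up; its uphill top edge runs (252,98)–(315,112) in the left panel. I'll check that against the model, then lower until contact.

Run:
```python
from h import *
c=dict(np.load("pics/t1.npz"))
for q in((107,18,83),(107,-18,83)): print((proj(c,B(*q))-(340,170)+.5)*5-.5)
manip.servo_line(B(36,0,36),rate=.06); f0=bf(); print("f0",f0,b(manip.get_position()))
z=36
while z>20:
    z-=.5; manip.servo_line(B(36,0,z),rate=.02); f=bf()-f0
    if f[2]>4: break
print("touch",z,f,b(manip.get_position()),manip.get_time())
```

```text
[257.9935088  100.14007708]
[323.86891681 114.62614071]
f0 [-1.2971773  -0.43671362 -2.19769467] [36.20574041 -0.05658162 36.21248066]
touch 29.5 [-0.52155468  0.73543441  6.43246087] [3.59831822e+01 2.97067199e-02 2.97828071e+01] 10.95
```

Contact is at z = 29.5, as expected. The held stone shows about 1.3 px left of its prediction, so I'll check lateral alignment with overlays.

Run:
```python
from h import *
out=[]
for n,(u0,v0) in(("top",(350,175)),("scene",(210,190))):
    c=shot(n,f"pics/{n}2.png"); k=7
    im=cv2.resize(c["image"][v0:v0+80,u0:u0+57],None,fx=k,fy=k,interpolation=cv2.INTER_CUBIC)
    for L in([(107,18,20),(107,-18,20),(-23,-18,20),(-23,18,20)],[(72,13,0),(72,-13,0),(-88,-13,0),(-88,13,0)],[(-88,20,11),(-38,20,11),(-26,30,11)],[(-88,-20,11),(-38,-20,11),(-26,-30,11)]):
        p=np.array([(proj(c,B(*a))-(u0,v0)+.5)*k-.5 for a in L]).astype(int)
        cv2.polylines(im,[p.reshape(-1,1,2)],len(L)==4,(0,255,255),1)
    out.append(im)
cv2.imwrite("pics/ov2.png",np.hstack(out)[:,:,::-1])
```

```text
(no output)
```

View pics/ov2.png

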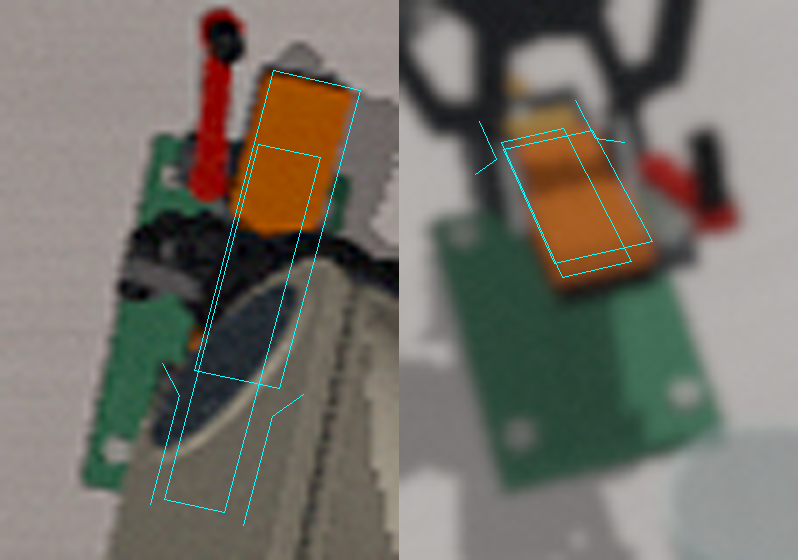

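The top view suggests the stone sits about 2 mm too far +y relative to the rail; the scene view can't settle it. I'll settle the stone, regrip lightly, shift −1.5 mm, and slide down with force feedback, letting the cheeks guide y.

Run:
```python
from h import *
manip.command_gripper(.045); manip.hold(.2); fe=bf(); print("empty",fe,manip.get_width())
manip.command_gripper(.03,25); manip.hold(.1); print("regrip",bf()-fe,manip.get_width(),b(manip.get_position()))
x,y,z=36,0,29.5; base=None; log=[]
def step(rate=.02):
    manip.servo_line(B(x,y,z),rate=rate); return bf()-fe
y=-1.5; x-=1; f=step()
for i in range(50):
    x-=.8 if x>8 else .5
    f=step(); log.append((x,y,z,*f))
    if f[2]>4: z+=.2
    elif f[2]<0: z-=.1
    if abs(f[1])>2: y+=.15*np.clip(f[1],-4,4)
    if f[0]>5 or np.abs(f).max()>12: break
np.set_printoptions(precision=2,suppress=True)
for l in log[::2]+[log[-1]]: print(np.array(l))
np.save('st.npy',[x,y,z,*fe]); print(manip.get_time(),b(manip.get_position()),manip.get_width())
```

```text
empty [-0.30334415 -0.02915994 -0.42935488] 0.04496149112276455
regrip [ 0.37850507 -0.76162057  2.33736788] 0.034891967147440736 [ 3.60312392e+01 -1.03044165e-02  2.95675076e+01]
[34.2  -1.5  29.5   0.77  0.33  2.78]
[32.6  -1.5  29.5   3.32 -0.27  4.44]
[31.   -1.5  29.7  -0.84 -0.01  1.29]
[29.4  -1.5  29.6  -0.5  -1.17 -0.79]
[27.8  -1.5  29.5   0.94 -1.05  2.58]
[26.2  -1.5  29.5   1.46 -0.86  3.26]
[24.6  -1.5  29.7  -0.13 -0.54  2.57]
[23.   -1.5  29.7  -0.    0.6   0.41]
[21.4  -1.5  29.6  -0.52 -0.08 -0.46]
[19.8  -1.5  29.5   0.81  0.94  0.92]
[18.2  -1.5  29.5   2.07 -0.15  3.5 ]
[16.6  -1.5  29.5   2.41 -0.47  3.43]
[15.   -1.5  29.7  -0.03 -0.11  2.66]
[13.4  -1.5  29.7   0.23  0.12  0.63]
[11.8  -1.5  29.6  -0.05 -0.19 -0.43]
[10.2  -1.5  29.5   1.07 -0.38  2.36]
[ 8.6  -1.5  29.5   1.44 -0.27  3.58]
[ 7.3  -1.5  29.5   2.22 -0.69  4.5 ]
[ 6.3  -1.5  29.7   0.67 -0.18  0.51]
[ 5.3  -1.5  29.6   0.16  0.34 -0.35]
[ 4.3  -1.5  29.5   1.1  -0.67  1.99]
[ 3.3  -1.5  29.5   3.53  0.7   3.71]
[ 2.3  -1.5  29.5   2.81 -0.13  5.19]
[ 1.3  -1.5  29.7   0.47  0.43  1.39]
[ 0.3  -1.5  29.6   0.01  0.57  0.91]
[-0.2  -1.5  29.6   1.37  0.06 -1.07]
24.6 [ 0.11 -1.57 29.6 ] 0.03542769491784846
```

Run:
```python
from h import *
np.set_printoptions(precision=2,suppress=True)
x,y,z,*fe=np.load('st.npy'); fe=np.array(fe)
def step(rate=.015):
    manip.servo_line(B(x,y,z),rate=rate); return bf()-fe
hit=0
for i in range(36):
    x-=.4 ; f=step()
    print(np.round([x,z],1),f,end='; ')
    if f[2]>4: z+=.2
    elif f[2]<0: z-=.1
    if abs(f[1])>2: y+=.15*np.clip(f[1],-4,4)
    if f[0]>4.5 or x<-13:
        manip.hold(.15); f=bf()-fe
        if f[0]>4 or x<-13: break
manip.hold(.4); print("\nend",x,y,z,bf()-fe,b(manip.get_position()),manip.get_time(),manip.get_width())
np.save('st.npy',[x,y,z,*fe])
```

```text
[-0.6 29.5] [ 4.28  1.86 -0.14]; [-1.  29.4] [5.38 2.36 0.25]; 
end -1.0000000000000127 -1.146106244767342 29.39999999999998 [5.66 2.29 0.34] [ 0.02 -1.62 29.57] 25.65 0.03528035175094832
```

Contact force rose sharply to about 5.5 N near the expected place, and I held it. Now I'll release, retreat and look.

Run:
```python
from h import *
x,y,z,*fe=np.load('st.npy')
manip.hold(.2); manip.command_gripper(.05)
manip.servo_line(B(x,y,100),rate=.12)
manip.move_to(B(150,10,130),ori(BM,-1))
out=[]
for n,(u0,v0) in(("top",(350,175)),("scene",(210,190))):
    c=shot(n,f"pics/{n}3.png"); k=7
    out.append(cv2.resize(c["image"][v0:v0+80,u0:u0+57],None,fx=k,fy=k,interpolation=cv2.INTER_CUBIC))
cv2.imwrite("pics/v3.png",np.hstack(out)[:,:,::-1]); print(manip.get_time())
```

```text
27.65
```

View pics/v3.png

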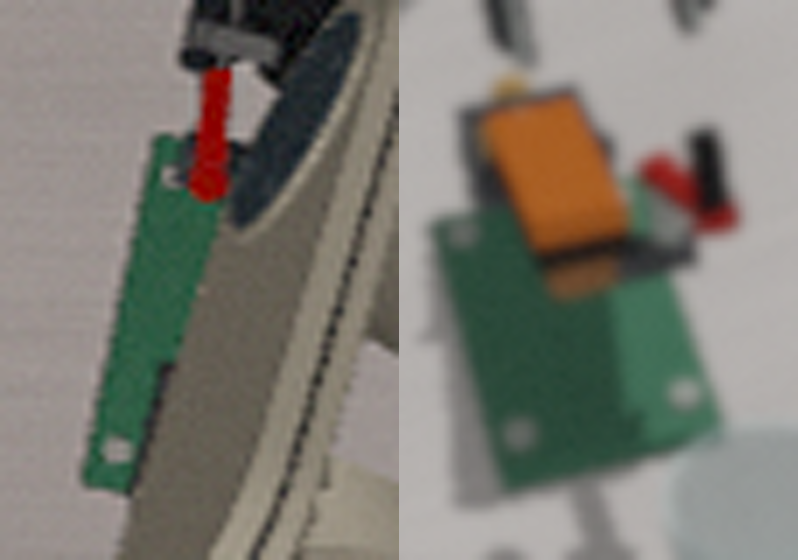

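The scene view shows the stone in the pocket, flat and aligned, with its orange face from about (490,110) to (630,235) and the brass just visible behind it. I'll lean on the uphill end with closed fingers to make sure it is home, then work the lever.

Run:
```python
from h import *
np.set_printoptions(precision=2,suppress=True)
manip.command_gripper(0); 
manip.move_to(B(100,-1.5,75),ori(BM,-1)); manip.servo_line(B(100,-1.5,30),rate=.1)
manip.servo_line(B(90,-1.5,30),rate=.05); manip.hold(.1); f0=bf(); x=90; free=1
while x>70:
    x-=.4; manip.servo_line(B(x,-1.5,30),rate=.03); f=bf()-f0
    if f[0]>1: print(round(x,1),f,end='; ')
    if f[0]>5 or np.abs(f).max()>12: break
manip.hold(.5); print("\n",x,bf()-f0,b(manip.get_position()),manip.get_time())
manip.servo_line(B(x+8,-1.5,30),rate=.05); manip.servo_line(B(100,-1.5,115),rate=.15); print(manip.get_time())
```

```text
78.8 [ 2.1  -0.57 -1.14]; 78.4 [ 5.25  0.13 -1.71]; 
 78.39999999999984 [ 4.79 -0.26 -0.59] [79.37 -1.67 30.23] 37.3833
38.4167
```

Stiff contact came at once with no slip, so the stone is home. Now the lever.

Run:
```python
from h import *
np.set_printoptions(precision=2,suppress=True)
p=np.load('bed.npy'); M=(R.from_euler('z',p[2])*R.from_euler('y',-np.radians(20))).as_matrix()
k=b(M@(np.array([62+62*np.sin(p[3]),34-62*np.cos(p[3]),48])/1000)+[p[0],p[1],.075]); print("knob",k)
o=ori(BM,-1,-.785)
for P in (B(k[0],k[1],57),B(62,-28,57)): print(manip.solve_ik(P,o))
manip.command_gripper(.045)
manip.move_to(B(k[0],k[1],100),o); f0=bf(); manip.servo_line(B(k[0],k[1],57),rate=.1); print(bf()-f0)
manip.command_gripper(.0,25); manip.hold(.1); print(manip.get_width(),manip.get_grip_force(),bf()-f0,b(manip.get_position()),manip.get_time())
```

```text
knob [122.4   43.61  48.41]
[-0.35  0.45  1.87  0.1   0.48  2.13]
[-0.5   0.44  1.97  0.25  0.42  1.85]
[-1.39  0.82 -0.13]
0.01321737045925078 24.389162957668304 [-9.75 -5.85  7.35] [119.73  42.96  57.39] 40.8667
```

Run:
```python
from h import *
np.set_printoptions(precision=2,suppress=True)
f0=None
c=np.array([59.3,33.]); q0=1.717; r=62
fe=np.array([0,0,0.]) # gripped-load baseline is small
for q in np.append(np.arange(q0,0,-.12),[0,-.03]):
    u=np.array([np.sin(q),-np.cos(q)])
    manip.servo_line(B(*(c+r*u),57.5),rate=.06); f=bf(3)
    fr=f[:2]@u; ft=f[0]*np.cos(q)+f[1]*np.sin(q)
    c=c+np.clip(fr*.1,-.7,.7)*u
    print(np.round([q,fr,ft,f[2],*c],1),end=' ')
    if abs(ft)>15 or np.abs(f).max()>25: break
print("\n",b(manip.get_position()),manip.get_width(),manip.get_time())
```

```text
[ 1.7 -3.6 -0.2  0.7 58.9 32.9] [ 1.6 -1.1 -0.6 -1.6 58.8 32.9] [ 1.5  4.3  1.7 -4.4 59.3 32.9] [ 1.4  5.3  0.3 -7.3 59.8 32.8] [ 1.2  7.4  0.4 -7.1 60.4 32.6] [ 1.1  8.7  1.9 -9.5 61.1 32.3] [ 1.   9.4  1.3 -9.2 61.7 31.9] [ 0.9  8.7  1.4 -5.8 62.2 31.4] [ 0.8  7.9  1.3 -4.3 62.7 30.9] [ 0.6  5.7  0.5 -1.  63.  30.5] [ 0.5  4.8  0.7  0.4 63.3 30. ] [ 0.4  4.7 -0.1  2.3 63.4 29.6] [ 0.3  5.4  0.6  4.3 63.6 29.1] [ 0.2  4.5  0.8  7.6 63.7 28.7] [ 0.   3.4  0.3  9.2 63.7 28.3] [ 0.   2.3  2.1  8.2 63.7 28.1] [-0.   1.4  0.7  8.7 63.7 27.9] 
 [ 61.88 -34.03  58.18] 0.01325817940354424 45.4667
```

Run:
```python
from h import *
np.set_printoptions(precision=2,suppress=True)
x,y=62,-34
for i in range(14):
    x-=1; manip.servo_line(B(x,y,57),rate=.04); f=bf(3)
    print(np.round([x,*f],1),end=' ')
    y+=np.clip(f[1]*.1,-.5,.5)
    if f[0]>6: break
print(b(manip.get_position()),manip.get_time())
manip.hold(.2); manip.command_gripper(.04); manip.servo_line(B(x,y,110),rate=.15)
manip.move_to(B(62,150,160),ori(BM,-1,0))
out=[]
for n,(u0,v0) in(("top",(350,175)),("scene",(210,190))):
    c=shot(n,f"pics/{n}4.png"); k=7
    out.append(cv2.resize(c["image"][v0:v0+80,u0:u0+57],None,fx=k,fy=k,interpolation=cv2.INTER_CUBIC))
cv2.imwrite("pics/v4.png",np.hstack(out)[:,:,::-1]); print(manip.get_time())
```

```text
[61.   3.  -0.8 12.9] [60.   2.7 -0.1 12.7] [59.   3.  -0.9 11.4] [58.   5.8  1.9  8.9] [57.   7.7  0.9  7.6] [ 59.6  -34.23  58.15] 46.7167
48.675
```

View pics/v4.png

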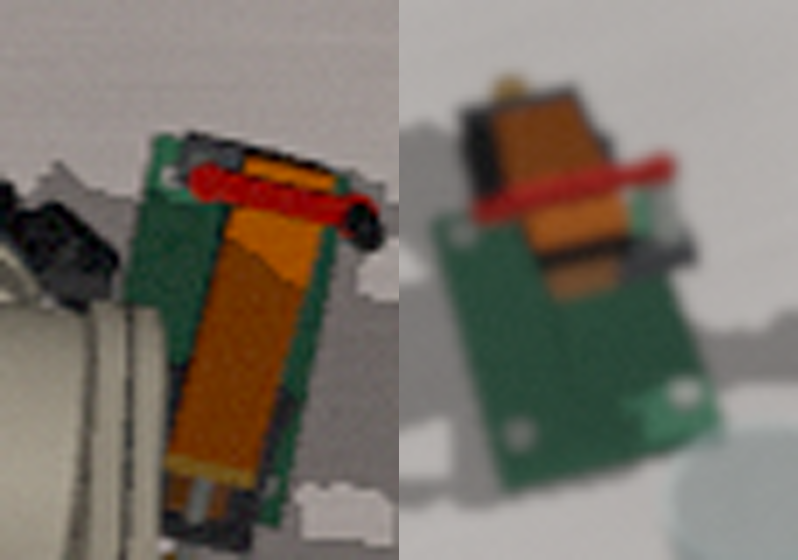

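The stone butts squarely on the brass stop, whose line is at about (165–255, 465). The lever, from hub (205,183) to knob (362,225), lies across the rail, and the end stop was felt.

```bash
python3 -c "
from rig import manip
print(manip.sign_off(),manip.get_time())"
```

```text
the job is handed in; nothing more can be done
the job is handed in; nothing more can be done
```

The job is handed in at about 49 s of the 67 s allowed: the stone lies orange side up against the brass stop, pressed home with about 5 N, and the red lever is shut over it to its end stop; no verdict came back at hand-in.

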